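# Click the freshness day wheel forward to blue

## Robot

A 6-joint arm with a two-finger parallel gripper is mounted at the origin on a cart in front of the work surface, level with it; the furniture and walls round the work are solid. World frame = base frame: x ahead of the robot, y to its left, z up, the work surface at z = 0. Lengths are in m, angles in rad, forces in N, time in s.
With the tool pointing down it reaches from about 0.275 to 0.875 m from the base axis. Payload 12.5 kg.
Tool frame: the origin (TCP) lies on the centre line of the jaws, within the pads' length; the fingertips stand r.finger_overhang ahead of it and the grasp point (between the pads) lies 3 mm ahead of it (r.finger_overhang is the distance from the TCP to the fingertips, in m); z points along the fingers, y is the line along which they close (so a half turn about z gives the same grasp; the last joint's range is limited). The gripper opens to 85 mm and grips with 20 to 120 N. Pads are 22 mm wide; open, the fingers measure 114 mm over their backs; the gripper's body (76 mm by 85 mm) begins 54 mm behind the grasp point. The pads swing forward as they close: fully open they stand 13 mm farther back than shut.
Start: joints at [-1.365, 0.351, 1.652, -0, 1.139, -0.085], TCP at [0.158, -0.527, 0.253] pointing down, gripper open.
Joint ranges: [-2.75, 2.75], [-0.79, 2.1], [0.01, 2.65], [-1.57, 4.71], [0.07, 3.14], [-2.87, 2.87]. Speed limits (rad/s): [2.22, 2.22, 2.79, 3.14, 3.14, 3.14].

## Interface

Orientations are given as a unit quaternion [x, y, z, w].
In Python, from cell import r, optics gives the robot as it stands. The module is installed in compiled form; this text tells all that it offers. Calls block until the motion is done:
- r.move_to(position, orientation): joint-space move of the TCP to a pose.
- r.move_linear(position, rot=None, vel=0.15): straight line of the TCP; rot=None keeps the orientation; vel is the mean speed in m/s.
- r.set_joints(angles): joint-space move.
- r.set_gripper(opening, squeeze=None): opening from 0.0 (shut) to 1.0 (fully open); squeeze is the grip in N (None keeps the last); returns when the fingers have stopped.
- r.sleep(seconds).
- r.inverse_kinematics(position, orientation): joint angles nearest the present ones, or None.
- optics.get_image(name): name is "side" or "top" or "wrist"; returns a dict with "pixels" (400x640x3 uint8, red, green, blue), "depth" (400x640 float32, m along the optical axis (not along the pixel's ray), 0 where there is no reading), "fx", "fy", "cx", "cy" (pixels), "camera_from_world" (4x4, takes a point from world to camera coordinates); the wrist camera has in their place "mount" (4x4, takes a point from camera to tool coordinates, whose origin is the TCP and whose axes are the flange's). Camera axes: x right, y down, z forward; pixel columns grow to the right and rows downward; lengths in m; the calibration is good to about 2 mm. A picture is of the moment at which its call begins: read the wrist's pose just before it.
A pose or a line that the arm cannot do raises r.PlanningError and nothing moves.
- r.hand_in(): hands the job in; it is judged then, once.
Readings, each from a call of its own:
- r.current_t(): time.
- r.current_q(): joint angles.
- r.current_qvel(): joint speeds.
- r.current_effort(): joint torques, N m.
- r.current_tool_pos(): TCP position.
- r.current_ee_rot(): TCP orientation.
- r.current_contact_force(): force on the tool from outside, world axes, zero at the start.
- r.current_torque(): the same for the moment, N m.
- r.current_opening(): opening from 0.0 (shut) to 1.0 (fully open).
- r.current_finger_force(): force on a finger pad.
Only numpy, scipy, OpenCV 4.12 (cv2) and the standard library are available. Lean on these libraries where they do the work, as an engineer would, in place of code of your own. Each camera call takes 0.05 s, during which the arm holds its last target. There are 200 camera calls.

## Task

The leftovers go in the fridge on the blue day: with a fingertip, flick the tabs on the edge of the day marker's wooden wheel clockwise (seen from above), click by click, until the blue dot has clicked into place under the white pointer, and do not go past blue. Be gentle: do not lift, tip or shove the marker, leave the things round it where they are, and take the finger away at the end.

Things in the scene. Friction and masses are not known exactly. Their poses are not given: they have to be found in the camera images.
- marker: Day marker: loose, heavy (about 1.4 kg) grey round foot on a rubber sole, 30 mm high, 47 mm in radius at the bottom, 43 at the top, under a wooden wheel on an upright axis. Origin: on the axis, on the worktop; z up; +x from the axis to the white pointer, which comes in over the wheel from a 12 mm post 82 mm from the axis (58 mm high, on a 20 mm wide, 12 mm high arm of the foot).
- wheel_centre (a point): Centre of the wheel, on its axis, 39 mm above the worktop. Hub: disc of 41 mm radius, 32 to 46 mm above the worktop, axle cap 4 mm higher. Seven straight radial tabs, 8 mm wide, 33 to 45 mm above the worktop, stand out from the hub to 72 mm from the axis. Outside the hub and foot the gaps between tabs are open down to the worktop; at 60 mm from the axis a gap is 44 mm wide.
- pointer_tip (a point): Tip of the white pointer, 42 mm from the wheel's axis and 56 mm above the worktop. It points at the axis. A dot is under the pointer when it lies on the line from the tip to the axis.
- open_side (a point): Point of the marker straight opposite the pointer, 60 mm from the axis, 39 mm above the worktop, on the side that looks roughly to the robot. With the wheel at rest a tab stands here, with an open gap 26 degrees to either side of it (and a gap in line with the pointer). Pushed clockwise, tabs here move to the robot's left. The point belongs to the foot and does not turn with the wheel.
- wheel_top (a point): Top of the axle cap, on the wheel's axis, 50 mm above the worktop. Seven coloured dots 17 mm wide lie round it on the hub, 27 mm from the axis, each in line with a gap between tabs. A ratchet lets the wheel turn clockwise only. 1 to 2 N at a tab turns it. Pushed 0.7 rad past a rest it snaps on to the next (1.55 rad: the one after); let go elsewhere, it springs back to the last click.
- day_wheel (a joint): Angle of the wheel in rad, growing clockwise seen from above; seven clicks a turn, 0.898 rad (2 pi / 7) each; it rests only at whole clicks. At rest it reads 0 with the red dot at the pointer, 0.90 orange, 1.80 yellow, 2.69 green, 3.59 blue, 4.49 white, 5.39 black. It starts at red, orange or yellow.
- garlic: A garlic bulb, 60 mm wide and 59 mm high; origin under its centre. Leave it alone.
- salt: A glass salt shaker, 44 mm wide and 90 mm high; origin under its centre. Leave it alone.
- spice_jar: A glass spice jar with a black cap, 41 mm wide and 105 mm high; origin under its centre. Leave it alone.
- lemon: A lemon, 78 x 55 mm and 56 mm high; origin under its centre. Leave it alone.
Not all that is in view belongs to the job. Leave any purple look-alike of the marker alone.

How it is judged:
At the end, for the whole second after the job is handed in: The wheel rests, clicked home, with the blue dot under the pointer (3.59 rad within 0.12 rad, after turning forward from the start without going round again); the marker stands upright within 30 mm of where it was; garlic, salt shaker, spice jar and lemon are within 20 mm of where they were (value of joint day_wheel between 3.47 and 3.71 rad and velocity of joint day_wheel between -0.05 and 0.05 rad/s and distance of marker from where it was at the start of the episode below 0.03 m and angle between marker's own z axis and vertical below 0.05 rad and linear speed of marker below 0.02 m/s and distance of each of garlic, salt, spice_jar, lemon from where it was at the start of the episode below 0.02 m); the robot touches nothing.
It fails at once if the wheel is clicked past blue (value of joint day_wheel above 4.4 rad).
It fails at once if the marker is lifted or tipped (height (world z) of marker above 0.01 m or angle between marker's own z axis and vertical above 0.15 rad).
It fails at once if the marker is shoved more than 40 mm (distance of marker from where it was at the start of the episode above 0.04 m).
It fails at once if the marker is pushed with more than 25 N (contact force between the fingers and marker above 25 N).
It fails at once if a bystander is moved more than 20 mm (distance of any of garlic, salt, spice_jar, lemon from where it was at the start of the episode above 0.02 m).
It also fails if it takes over 64 s, if anything falls off the work surface, if the arm or the gripper's body presses on something with over 40 N, if the wrist force passes 120 N, or if a joint passes its speed limit or range.

## Working session

There is one attempt and no reset: what is moved stays moved. The work goes in short steps, each a Python script; the robot and the scene stay as the last script left them, time stands still between calls to the robot, and variables do not carry over. Pictures are saved under pics/ and viewed, at most 10 in all, crops included, and the job is handed in when it is done.

```bash
mkdir -p pics
python3 - <<'E'
from cell import r, optics
import cv2,numpy as np
print(r.current_t(), r.finger_overhang, r.current_ee_rot(), r.current_opening())
for n in("top","side"):
    d=optics.get_image(n); cv2.imwrite(f"pics/{n}0.png",d["pixels"][:,:,::-1]); np.savez(f"{n}0.npz",**d)
    print(n,d["fx"],d["cx"],d["cy"],np.round(np.linalg.inv(d["camera_from_world"]),3).tolist())
E
```

```text
0.0 0.022 [ 9.89446726e-01  1.44895998e-01 -2.68866237e-05 -5.71337493e-04] 1.0001512709526452
top 458.7713259751201 318.1132259910181 201.75674646151398 [[0.016, -0.993, 0.118, 0.414], [-1.0, -0.019, -0.022, 0.287], [0.024, -0.117, -0.993, 0.956], [0.0, 0.0, 0.0, 1.0]]
side 376.2592904167033 312.45269298729255 201.32913842405506 [[-0.99, -0.063, 0.126, 0.414], [-0.141, 0.37, -0.918, 1.093], [0.011, -0.927, -0.375, 0.422], [0.0, 0.0, 0.0, 1.0]]
```

View pics/top0.png

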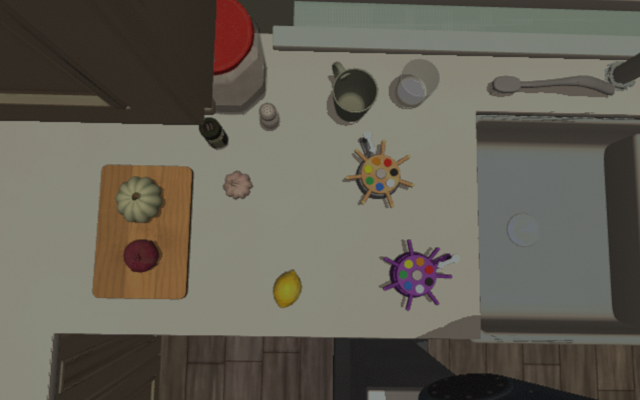

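View pics/side0.png

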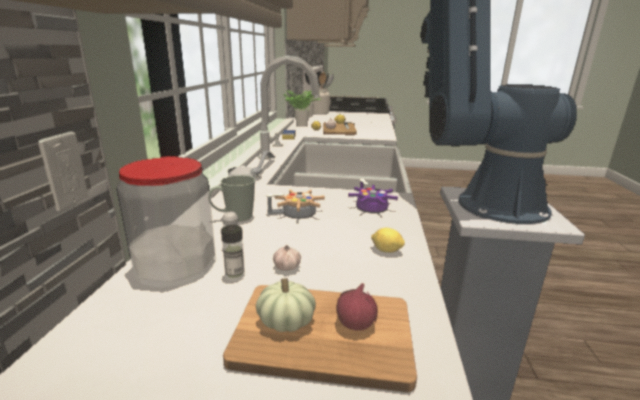

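The top view shows the wooden marker at about (380,175), with its pointer to the upper left at (368,143). The purple look-alike is at (415,275). The garlic (237,185), lemon (287,288), jar (213,132) and salt (268,115) all stand to the left. I'll measure the marker and enlarge it.

```bash
cat > h.py <<'E'
import numpy as np,cv2
def ray(d,u,v,z):
    T=np.linalg.inv(d["camera_from_world"]); c=T[:3,3]
    w=T[:3,:3]@[(u-d["cx"])/d["fx"],(v-d["cy"])/d["fy"],1]
    return c+w*(z-c[2])/w[2]
def dots(d,box):
    x0,y0,x1,y1=box
    h=cv2.cvtColor(d["pixels"][y0:y1,x0:x1],cv2.COLOR_RGB2HSV)
    R={"red":((0,190,110),(5,255,255)),"yellow":((24,170,120),(34,255,255)),"green":((45,100,60),(80,255,255)),"blue":((95,120,60),(125,255,255)),"black":((0,0,0),(179,255,40))}
    o={}
    for k,(a,b) in R.items():
        n,_,s,c=cv2.connectedComponentsWithStats(cv2.inRange(h,a,b))
        if n>1:
            i=1+np.argmax(s[1:,4]); o[k]=(c[i]+[x0,y0],s[i,4])
    return o
E
python3 - <<'E'
from h import *
d=dict(np.load("top0.npz"))
cv2.imwrite("pics/c0.png",cv2.resize(d["pixels"][125:225,325:435,::-1],None,fx=6,fy=6,interpolation=cv2.INTER_CUBIC)[:600])
for k,(c,a) in dots(d,(352,150,405,205)).items(): print(k,c.round(1),a,ray(d,*c,.046).round(4))
E
```

```text
red [387.3 162.1] 39 [0.6052 0.1278 0.046 ]
yellow [367.9 168.9] 45 [0.5903 0.1672 0.046 ]
green [369.1 180.3] 44 [0.567  0.1646 0.046 ]
blue [379.1 186.4] 38 [0.5551 0.1445 0.046 ]
black [393.5 171.8] 28 [0.5855 0.1152 0.046 ]
```

View pics/c0.png

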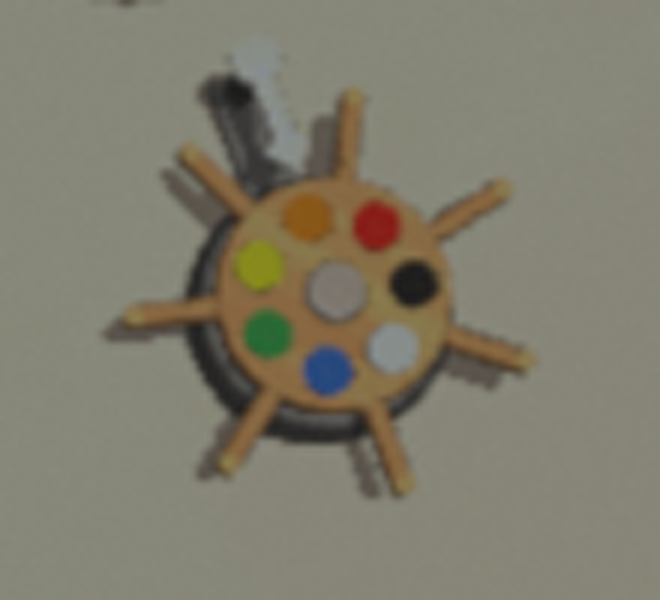

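Orange is now under the pointer, so the wheel reads 0.90 and blue needs three clicks. The tab on the open side is at crop position (403,487). Next I'll compute the axis and pointer direction, check them and hover over the gap.

```bash
cat >> h.py <<'E'
from scipy.spatial.transform import Rotation as Ro
def tool(phi):  # tool z down, y along radial direction phi
    y=np.array([np.cos(phi),np.sin(phi),0]); z=np.array([0,0,-1.]); x=np.cross(y,z)
    return Ro.from_matrix(np.c_[x,y,z]).as_quat()
E
python3 - <<'E'
from h import *
from scipy.optimize import least_squares
from cell import r
d=dict(np.load("top0.npz")); s=dict(np.load("side0.npz"))
f=lambda x,y:np.array([325+(x+.5)/6-.5,125+(y+.5)/6-.5])
px={k:c for k,(c,a) in dots(d,(352,150,405,205)).items()}
px["orange"]=f(307,217); px["white"]=f(393,348)
P=np.array([ray(d,*c,.046)[:2] for c in px.values()])
q=least_squares(lambda p:np.hypot(*(P-p[:2]).T)-p[2],[.58,.14,.027]).x
cap=ray(d,*f(336,291),.05)[:2]
print("axis",q,"cap",cap)
a=q[:2]
for n,p,z in(("post",f(257,57),.058),("tip",f(287,165),.056),("orange",f(307,217),.046)):
    w=ray(d,*p,z)[:2]-a; print(n,np.hypot(*w),np.arctan2(w[1],w[0]))
for p in((352,97),(503,190),(530,360),(403,487),(230,465),(132,315),(188,153)):
    w=ray(d,*f(*p),.045)[:2]-a; print("tab",np.hypot(*w).round(4),np.arctan2(w[1],w[0]).round(3))
# independent check: side-view depth of orange wheel
T=np.linalg.inv(d["camera_from_world"]); u,v=f(336,291).round().astype(int); Z=d["depth"][v,u]
print("depth pt",(T@[(u-d["cx"])/d["fx"]*Z,(v-d["cy"])/d["fy"]*Z,Z,1])[:3])
E
```

```text
axis [0.58199121 0.14183969 0.02701844] cap [0.58160031 0.14207624]
post 0.08215854087470739 0.34939760714237866
tip 0.04458093845027243 0.4073423570922801
orange 0.027182854473754545 0.35431025848564957
tab 0.0678 -0.089
tab 0.068 -1.005
tab 0.0695 -1.888
tab 0.0694 -2.803
tab 0.0687 2.608
tab 0.0688 1.703
tab 0.0684 0.815
depth pt [0.58164555 0.14135886 0.05076751]
```

The dot-circle radius (27.0 mm), post distance (82.2 mm), cap height (50.8 mm) and tab tip distance (about 69 mm) all agree with the given sizes. Axis is (0.582, 0.142) and pointer direction 0.351 rad. I'll do the first flick and then look.

```bash
cat >> h.py <<'E'
A=np.array([.5818,.1418]); PHI=.351+np.pi; R=.068; ZW=.042; ZH=.10
def pose(al,z):  # al: clockwise angle from open side
    p=PHI-al
    return [*(A+R*np.array([np.cos(p),np.sin(p)])),z],tool(p+YAW)
YAW=0.
def flick(r,end=.58):
    r.move_linear(*pose(-.449,ZH),vel=.15)
    f0=np.array(r.current_contact_force())
    r.move_linear(*pose(-.449,ZW),vel=.08)
    print("down",np.round(np.array(r.current_contact_force())-f0,1),np.round(r.current_tool_pos(),4))
    for al in np.linspace(-.449,end,6)[1:]:
        r.move_linear(*pose(al,ZW),vel=.04)
        print(round(al,2),np.round(np.array(r.current_contact_force())-f0,1))
    r.sleep(.3)
    print("end",np.round(np.array(r.current_contact_force())-f0,1))
    r.move_linear(*pose(end,ZH),vel=.1)
E
python3 - <<'E'
import h
from h import *
from cell import r, optics
best=None
for y in(0,np.pi):
    h.YAW=y; js=[r.inverse_kinematics(*pose(al,.042)) for al in(-.449,.58)]
    print(y,[None if j is None else np.round(j,2) for j in js])
    if all(j is not None for j in js) and (best is None or abs(js[0][5])+abs(js[1][5])<best[0]): best=(abs(js[0][5])+abs(js[1][5]),y)
h.YAW=best[1]; print(best)
open("h.py","a").write(f"YAW={best[1]}\n")
r.set_gripper(0.0); print(r.current_opening(), r.finger_overhang)
r.move_to(*pose(-.449,.22)); print(r.current_t())
flick(r)
p,_=pose(.58,.25); r.move_linear([p[0]-.1,p[1]-.15,.25],vel=.25)
d=optics.get_image("top"); np.savez("top1.npz",**d)
cv2.imwrite("pics/c1.png",cv2.resize(d["pixels"][125:225,325:435,::-1],None,fx=6,fy=6,interpolation=cv2.INTER_CUBIC)[:600])
for k,(c,a) in dots(d,(352,150,405,205)).items():
    w=ray(d,*c,.046)[:2]-A; print(k,a,np.hypot(*w).round(4),(np.arctan2(w[1],w[0])-.351).round(3))
print(r.current_t())
E
```

```text
0 [array([ 0.09,  0.64,  1.81, -0.  ,  0.69,  2.43]), array([ 0.21,  0.64,  1.82, -0.  ,  0.69, -2.7 ])]
3.141592653589793 [array([ 0.09,  0.64,  1.81, -0.  ,  0.69, -0.71]), array([ 0.21,  0.64,  1.82, -0.  ,  0.69,  0.44])]
(np.float64(1.152133556230432), 3.141592653589793)
0.0030817293600107704 0.022
3.4333
down [-0.8  0.3 -0.1] [0.5347 0.093  0.0422]
-0.24 [-0.7 -0.7  0.1]
-0.04 [-0.5 -0.6  1.2]
0.17 [-0.7 -1.1  0.5]
0.37 [ 0.2 -0.3  0.8]
0.58 [0.3 0.4 0.5]
end [ 0.3 -0.3  1.2]
red 38 0.0268 -1.786
yellow 45 0.027 0.003
green 48 0.027 0.904
blue 37 0.0271 1.793
black 29 0.0264 -2.698
9.9333
```

View pics/c1.png

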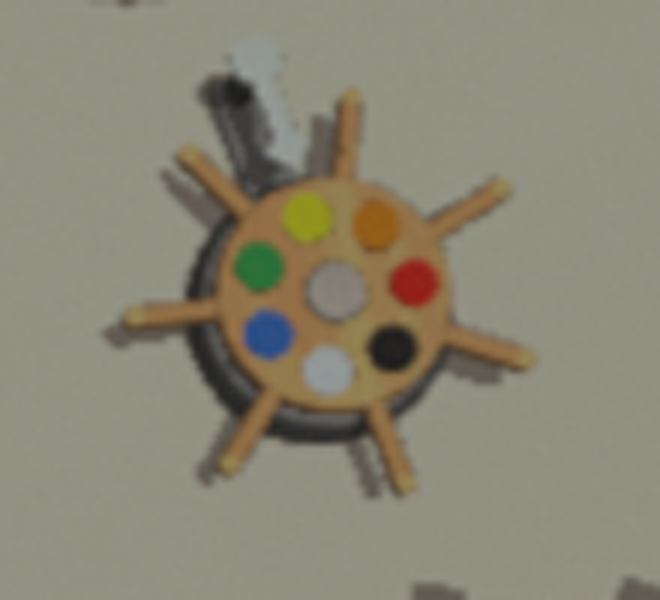

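One clean click: yellow at crop (307,217) is under the pointer and the marker hasn't moved. I'll do a second flick, check it by dot angles, and do the third only if green is home.

Run:
```python
from h import *
from cell import r, optics
def look(n):
    p,_=pose(.58,.25); r.move_linear([p[0]-.1,p[1]-.15,.25],vel=.25)
    d=optics.get_image("top"); o={}
    cv2.imwrite(f"pics/{n}.png",d["pixels"][:,:,::-1])
    for k,(c,a) in dots(d,(352,150,405,205)).items():
        w=ray(d,*c,.046)[:2]-A; o[k]=(a,np.hypot(*w).round(4),(np.arctan2(w[1],w[0])-.351).round(3)); print(k,o[k])
    print(r.current_t()); return o
flick(r); o=look("t2")
if abs(o["green"][2])<.1 and abs(o["blue"][2]-.898)<.1:
    flick(r); look("t3")
```

```text
down [0.3 0.3 0.8] [0.5347 0.0931 0.0423]
-0.24 [-0.4  1.2  0.5]
-0.04 [-0.2  1.2  0.8]
0.17 [-0.2  0.7  0.8]
0.37 [-0.5  0.9  0.9]
0.58 [-0.   1.   0.7]
end [-0.2  1.   1.1]
red (np.int32(41), np.float64(0.0271), np.float64(-2.692))
yellow (np.int32(47), np.float64(0.0269), np.float64(-0.875))
green (np.int32(45), np.float64(0.0269), np.float64(0.012))
blue (np.int32(41), np.float64(0.027), np.float64(0.904))
black (np.int32(28), np.float64(0.027), np.float64(2.702))
17.0333
down [ 0.2  1.1 -0. ] [0.5347 0.0931 0.0423]
-0.24 [ 1.2 -0.7  0.4]
-0.04 [ 0.7  0.4 -0.4]
0.17 [0.9 0.9 0.9]
0.37 [ 0.3  0.4 -0.1]
0.58 [-0.1  0.5  0.5]
end [-0.2  0.1 -0.3]
red (np.int32(35), np.float64(0.0269), np.float64(2.703))
yellow (np.int32(49), np.float64(0.027), np.float64(-1.774))
green (np.int32(45), np.float64(0.0268), np.float64(-0.887))
blue (np.int32(40), np.float64(0.027), np.float64(0.003))
black (np.int32(26), np.float64(0.0272), np.float64(1.799))
24.1333
```

View pics/t3.png

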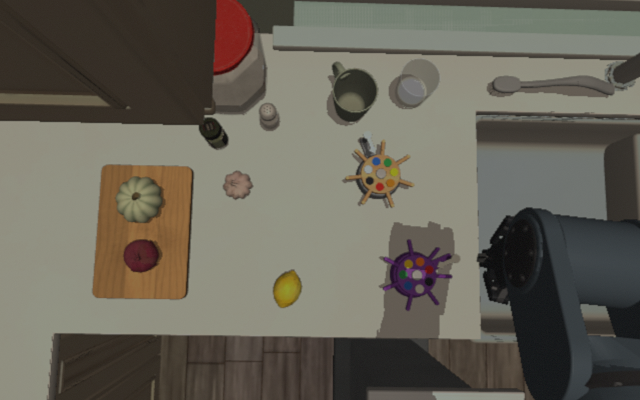

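Blue is under the pointer at (376,161), 0.003 rad off line. Everything else is where it was, and the finger is clear at z = 0.25.

```bash
python3 -c "
from cell import r
print(r.hand_in())"
```

```text
the job is handed in; nothing more can be done
None
```

I turned the day marker three clicks clockwise, from orange to blue. The last picture shows blue lined up under the pointer, marker and bystanders unmoved and the finger clear; I handed the job in at about 24 s, and no verdict was returned.

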